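Seat and lock a taper-shank stylus holder in the setting stand

TASK

Lift the black stylus holder out of the chrome clip on the beech shelf's edge, stand its tapered shank in the round socket of the setting stand without forcing it, and let go: it will stand upright with its collar a few millimetres proud of the socket's face. Then tap or press its flat top down, slowly and gently (no hard blow, never more than about 30 N), until the collar is fully home on the face and the taper holds, and take the hand away. Leave the disc, lens, locknut and punch where they lie.

Things in the scene. Friction and masses are not known exactly. Their poses are not given: they have to be found in the camera images.
- holder_grip (a point): Black stylus holder, one rigid part, 91 mm tall, about 0.14 kg, upright, hung by its collar in the clip. This point: on its axis, half-way up its plain cylindrical grip (24 mm diameter, 50 mm tall). z runs up its axis. From here the grip reaches 25 mm up to the flat head and 25 mm down to the collar (36 mm diameter, 6 mm thick); below that is the steel shank.
- holder_collar (a point): Centre of the underside of the holder's collar, 31 mm below holder_grip. The 35 mm steel shank hangs below it, tapering from 24 mm diameter here to 16 mm near its end, with a 3 mm chamfer to 11 mm at the tip. z runs up the holder's axis.
- holder_head (a point): Centre of the holder's flat round head (24 mm diameter), 25 mm above holder_grip: the place to tap.
- shelf: Fixed beech shelf 110 mm deep, 170 mm wide, top at 88 mm. Origin: on the work surface, straight below the holder hanging in the clip. x points from the holder to the shelf (its front edge is 30 mm off), y runs along the edge. The chrome clip is a flat fork at 88 to 95 mm height: arms 7 mm wide at y = +-17 mm, 18 mm past the axis, open to -x. The collar rests on them: lift straight up; the shank reaches 35 mm below the arms' top.
- socket (a point): Centre of the taper socket's mouth in the fixed setting stand (round aluminium column 75 mm diameter, 75 mm tall, on a 120 by 110 by 14 mm base): level with its flat top face, 28 mm wide mouth, z up. Four sprung jaws make the taper. A shank set in lightly stops with the collar 5 to 8 mm above the face; driving it home takes 10 to 20 N, rising with depth; the jaws then hold it. Home: collar on the rigid face; landing on it faster than 20 mm/s is a hard blow.
- disc: Silver disc 120 mm across, 5 mm thick, lying loose. Origin: centre of its underside. Leave alone.
- lens: Red glass lens, 34 mm across, 18 mm tall, lying loose, dome up. Origin: centre of its underside. Leave alone.
- locknut: Brass ring locknut, 28 mm across, 10 mm tall, lying loose. Origin: centre of its underside. Leave alone.
- punch: White plastic centre punch, 100 mm long, 14 mm thick, lying loose along its x axis. Origin: under its tip. Leave alone.
Not all that is in view belongs to the job. Leave any purple look-alike of the part that bears holder_grip alone. Several things look just like the part that bears socket: the one meant starts nearest to the robot's base.

How it is judged:
On the way:
1. the holder stands released in the socket, upright, its collar still 2 to 12 mm proud of the face (z of holder_collar in the frame of socket between 0.002 and 0.012 m and horizontal distance between holder_collar and socket below 0.003 m and angle between holder_collar's own z axis and vertical below 0.1 rad and contact force between the fingers and holder below 0.1 N), for 0.3 s.
At the end, for the whole second after the job is handed in: The holder stands released and at rest in the socket, its collar within 1.5 mm of the socket's face, within 2 mm of its axis and upright within 0.06 rad (z of holder_collar in the frame of socket below 0.0015 m and horizontal distance between holder_collar and socket below 0.002 m and angle between holder_collar's own z axis and vertical below 0.06 rad and linear speed of holder below 0.01 m/s); the robot touches nothing.
It fails at once if the collar bears on the socket's face with more than 40 N (over the 10 to 20 N that the taper itself takes) (contact force between holder and face above 40 N).
It fails at once if a bystander (disc, lens, locknut, punch) is moved more than 15 mm (distance of any of disc, lens, locknut, punch from where it was at the start of the episode above 0.015 m).
It also fails if it takes over 54 s, if anything falls off the work surface, if the arm or the gripper's body presses on something with over 40 N, if the wrist force passes 120 N, or if a joint passes its speed limit or range.

ROBOT

A 6-joint arm with a two-finger parallel gripper is mounted at the origin on the work surface. World frame = base frame: x ahead of the robot, y to its left, z up, the work surface at z = 0. Lengths are in m, angles in rad, forces in N, time in s.
With the tool pointing down it reaches from about 0.3 to 0.775 m from the base axis. Payload 14.6 kg.
Tool frame: the origin (TCP) lies on the centre line of the jaws, within the pads' length; the fingertips stand 19 mm ahead of it and the grasp point (between the pads) is the TCP; y points along the fingers, x is the direction in which the jaws open and shut, and the axes are right-handed (so a half turn about y gives the same grasp; the last joint's range is limited). The gripper opens to 94 mm and grips with 3 to 60 N. Pads are 16 mm wide; open, the fingers measure 119 mm over their backs; the gripper's body (75 mm by 177 mm) begins 78 mm behind the grasp point.
Start: joints at [-1.194, 0.3, 1.521, -0, 1.321, -0.067], TCP at [0.236, -0.497, 0.185] pointing down, gripper open.
Joint ranges: [-3.03, 3.03], [-0.79, 2.21], [0.23, 2.52], [-1.04, 4.18], [0, 3.07], [-2.55, 2.55]. Speed limits (rad/s): [2.22, 2.22, 2.57, 3.14, 3.14, 3.14].

INTERFACE

Orientations are given as [roll, pitch, yaw] about the fixed x, y, z axes, in that order (R = Rz(yaw) Ry(pitch) Rx(roll)).
In Python, from station import get_obs, cams, workorder gives the robot as it stands.
- The arm moves only by the shell command python3 -m handwheel 'ROWS' [FORCE]. ROWS is JSON, a list of rows, each an object of numbers: "fingers": the opening, from -1 (shut) to 1 (fully open); "x", "y", "z": the shift along the tool's x, y, z in m; "spin": the turn about the tool's y in degrees. In form: [{"fingers": .., "x": .., "y": .., "z": .., "spin": ..}, ...]. A call has exactly 10 rows; each row is the pose to reach, as a shift and turn from the pose commanded when the call began, along the tool's axes at that moment; what a row does not reach only later rows make up. A row lasts 1/10 s, in which the tool goes at most 50 mm and 8.59 degrees, less where a joint would pass 70% of its speed; a pose out of reach is approached as far as the arm can. A call with a gripper value outside its range is refused whole. The fingers move at their own pace and stop on an object; FORCE is the grip in N (left out, the last holds). Time passes only in rows, so rows that repeat a pose let the fingers close, or fill a call up. It gives the time, the measured TCP pose, the force and the opening at its end, in the units of the state.
- get_obs(): the state, without advancing time (a new reading comes with each control period).
- cams.camera(name): name is "side" or "top" or "wrist"; returns (picture, depth): 384x512x3 uint8, red, green, blue; 384x512 float32, m along the optical axis (not along the pixel's ray), 0 where there is no reading.
- cams.get_calibration(name): a dict with "fx", "fy", "cx", "cy" (pixels), "dist" ([k1, k2, p1, p2, k3] as OpenCV has them; the pictures are not rectified), "view" (4x4, takes a point from world to camera coordinates). Camera axes: x right, y down, z forward; pixel columns grow to the right and rows downward; lengths in m; the calibration is good to about 2 mm. A picture is of the moment at which its call begins: read the wrist's pose just before it. get_calibration takes no time and is no camera call; for the wrist camera it gives the pose at the moment of the call.
- workorder.hand_in(): hands the job in, once; it reports no verdict.
The state is a dict: "time_s": time; "qpos": joint angles; "joint_vel": joint speeds; "tau": joint torques, N m; "ee_pos": TCP position; "eef_rot": TCP orientation; "force": force on the tool from outside, world axes, zero at the start; "moment": the same for the moment, N m; "grip_width": finger opening in m.
Only numpy, scipy, OpenCV 4.12 (cv2) and the standard library are available. Lean on these libraries where they do the work, as an engineer would, in place of code of your own. Each camera call takes 0.05 s, during which the arm holds its last target. There are 200 camera calls.

## Working session

There is one attempt and no reset: what is moved stays moved. The work goes in short steps, Python scripts to look and compute and a shell command to move; the robot and the scene stay as the last step left them, time stands still between calls to the robot, and variables do not carry over. Pictures are saved under pics/ and viewed, about 8 in all and at most 12, crops included, and the job is handed in when it is done.

```bash
ls; mkdir -p pics
python3 - <<'E'
from station import get_obs, cams
import cv2, numpy as np
o=get_obs(); print({k:np.round(v,4).tolist() for k,v in o.items()})
ims=[]
for n in ("top","side"):
    c=cams.get_calibration(n); p,d=cams.camera(n)
    np.savez(f"pics/{n}0.npz",p=p,d=d,view=c["view"],K=[c["fx"],c["fy"],c["cx"],c["cy"]],dist=c["dist"])
    cv2.imwrite(f"pics/{n}0.png",p[:,:,::-1]); 
    print(n,np.round(c["view"],3).tolist(),c["fx"],c["dist"],(d>0).mean())
E
```

```text
pics
{'time_s': 0.0, 'qpos': [-1.1936, 0.3005, 1.5216, 0.0001, 1.3207, -0.0666], 'joint_vel': [0.0, -0.0003, -0.0002, -0.0004, 0.0021, 0.0005], 'tau': [-0.0008, -53.181, -35.2738, 0.0708, 0.0244, -0.0001], 'ee_pos': [0.2361, -0.4964, 0.1841], 'eef_rot': [-1.5706, 0.0012, -1.127], 'force': [0.302, 0.0604, 0.4859], 'moment': [-0.0045, -0.021, 0.0297], 'grip_width': 0.0938}
top [[0.012, -1.0, 0.027, -0.096], [-0.999, -0.014, -0.04, 0.61], [0.041, -0.026, -0.999, 0.879], [0.0, 0.0, 0.0, 1.0]] 356.01976234995175 [-0.01664513  0.          0.          0.          0.        ] 0.9959818522135416
side [[0.835, -0.55, -0.008, -0.566], [-0.428, -0.641, -0.637, 0.3], [0.345, 0.536, -0.771, 0.831], [0.0, 0.0, 0.0, 1.0]] 419.4870566031567 [0.05170968 0.         0.         0.         0.        ] 0.9959564208984375
```

View pics/top0.png

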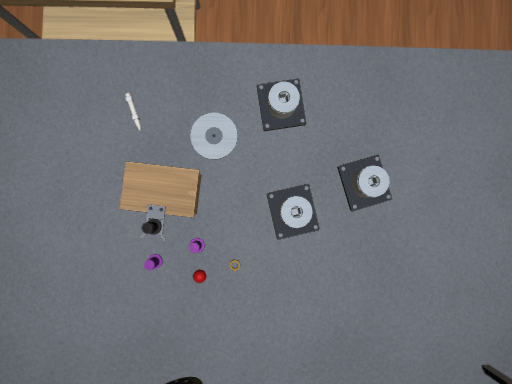

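View pics/side0.png

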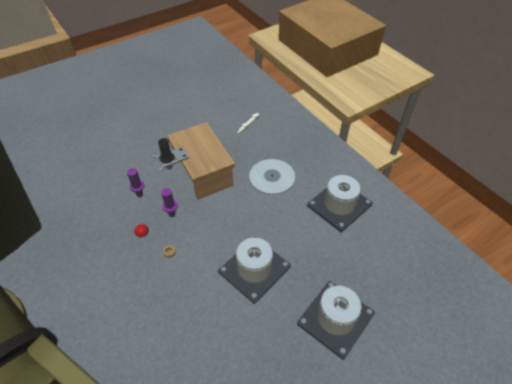

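The top view shows the black holder at (152,228) in the clip on the shelf, with stands at (296,211), (373,181) and (284,98). The first of these is the nearest to the base, which lies near (217,439). Purple decoys stand at (153,262) and (197,245), the lens at (200,276) and the nut at (235,265). The side view shows the holder at (166,150) and the target stand at (254,255).

```bash
cat > h.py <<'E'
import numpy as np, cv2
from station import get_obs, cams
def snap(n):
    c=cams.get_calibration(n); p,d=cams.camera(n)
    return p,d,np.array(c["view"]),[c["fx"],c["fy"],c["cx"],c["cy"]],np.array(c["dist"])
def load(n):
    z=np.load(f"pics/{n}0.npz"); return z["p"],z["d"],z["view"],z["K"],z["dist"]
def norm(uv,K,dist):
    M=np.array([[K[0],0,K[2]],[0,K[1],K[3]],[0,0,1.]])
    return cv2.undistortPoints(np.float64(uv).reshape(-1,1,2),M,dist)[:,0]
def cloud(s):
    p,d,V,K,dist=s; h,w=d.shape
    uv=np.stack(np.meshgrid(np.arange(w),np.arange(h)),-1).reshape(-1,2)
    n=norm(uv,K,dist); P=np.c_[n,np.ones(len(n))]*d.reshape(-1,1)
    return ((P-V[:3,3])@V[:3,:3]).reshape(h,w,3)
def plane(s,uv,z):
    p,d,V,K,dist=s; n=norm(uv,K,dist); r=np.c_[n,np.ones(len(n))]@V[:3,:3]
    c=-V[:3,:3].T@V[:3,3]; t=(z-c[2])/r[:,2]; return c+r*t[:,None]
def circ(P):
    A=np.c_[2*P[:,:2],np.ones(len(P))]; b=(P[:,:2]**2).sum(1); x=np.linalg.lstsq(A,b,rcond=None)[0]
    return x[:2],np.sqrt(x[2]+x[0]**2+x[1]**2)
E
python3 - <<'E'
from h import *
for n in("top","side"):
    s=load(n); C=cloud(s); p=s[0].astype(int); print(n)
    boxes={"top":[(138,166,214,244,"hold"),(262,324,180,242,"stand")],"side":[(154,178,134,166,"hold"),(220,292,232,300,"stand")]}[n]
    for a,b,c,d,nm in boxes:
        Q=C[c:d,a:b]; z=Q[...,2]; print(nm,"z hist",np.histogram(z,np.arange(-.01,.18,.01))[0])
        m=(z>.135) if nm=="hold" else (z>.06)
        zz=z[m]; print(" med z",np.median(zz),np.percentile(zz,[5,25,75,95]).round(4))
        if nm=="hold": mm=((p[c:d,a:b].max(-1)<70)&(z>.143)).astype(np.uint8)
        else: mm=(abs(z-np.percentile(zz,75))<.005).astype(np.uint8)
        cs=max(cv2.findContours(mm,cv2.RETR_EXTERNAL,cv2.CHAIN_APPROX_NONE)[0],key=cv2.contourArea)[:,0]+[a,c]
        zp=.151 if nm=="hold" else np.percentile(zz,60)
        W=plane(s,cs,zp); print(" circle",*circ(W),"mean of pts",Q[mm>0].mean(0), "zmed",np.median(Q[mm>0][:,2]))
    # floor check
    print("floor",np.median(C[330:350,250:400,2]))
s=load("top");C=cloud(s)
# shelf direction: top pts
m=((C[...,2]>.08)&(C[...,2]<.095)).astype(np.uint8); m[:,:115]=0;m[:,205:]=0;m[:155]=0;m[220:]=0
c=max(cv2.findContours(m,0,1)[0],key=cv2.contourArea); bx=cv2.boxPoints(cv2.minAreaRect(c)); print(plane(s,bx,.088).round(4))
E
python3 - <<'E'
import cv2,sys; sys.path.insert(0,'.')
from h import *
a=cv2.resize(load("top")[0][190:280,120:250],None,fx=6,fy=6)[:, :,::-1]
b=cv2.resize(load("side")[0][120:270,120:300],None,fx=3,fy=3)[:,:,::-1]
cv2.imwrite("pics/crop1.png",a)
E
```

```text
top
hold z hist [243 170   0   0   0   0   0   0   0   2 204  64  15  10  13  46  71   0]
 med z 0.15045372375280094 [0.1431 0.1495 0.1516 0.1528]
 circle [0.52695642 0.13942457] 0.011078741996430412 mean of pts [0.52739858 0.13782321 0.15749865] zmed 0.15056313112838615
stand z hist [ 728 1038 1213    8   48   19   25   67  685    0    0    0    0    0
    0    0    0    0]
 med z 0.07498118868664495 [0.0655 0.0737 0.0762 0.0778]
 circle [ 0.56292499 -0.18435723] 0.036137975909045224 mean of pts [ 0.56282371 -0.1844246   0.07517455] zmed 0.07522518040262477
floor 0.0005123894715911788
side
hold z hist [136 109   0   0   1   2   1   0   8 114 145  63  31  33  29  48  46   0]
 med z 0.14947473640333925 [0.1379 0.1443 0.1508 0.1523]
 circle [0.5240964  0.13630378] 0.011828293605482 mean of pts [0.5216072  0.12771624 0.15925171] zmed 0.15012957361961823
stand z hist [ 866 1401 1251   76   93  101  107  148  828    0    0    0    0    0
    0    0    0    0]
 med z 0.07460897753487569 [0.0633 0.0731 0.0757 0.0774]
 circle [ 0.56176129 -0.18491737] 0.037115773947927366 mean of pts [ 0.56124515 -0.18541139  0.07483754] zmed 0.07493665406782413
floor 0.0007787417367518363
[[0.5486 0.2241 0.088 ]
 [0.6743 0.2131 0.088 ]
 [0.6569 0.0416 0.088 ]
 [0.531  0.0536 0.088 ]]
```

View pics/crop1.png

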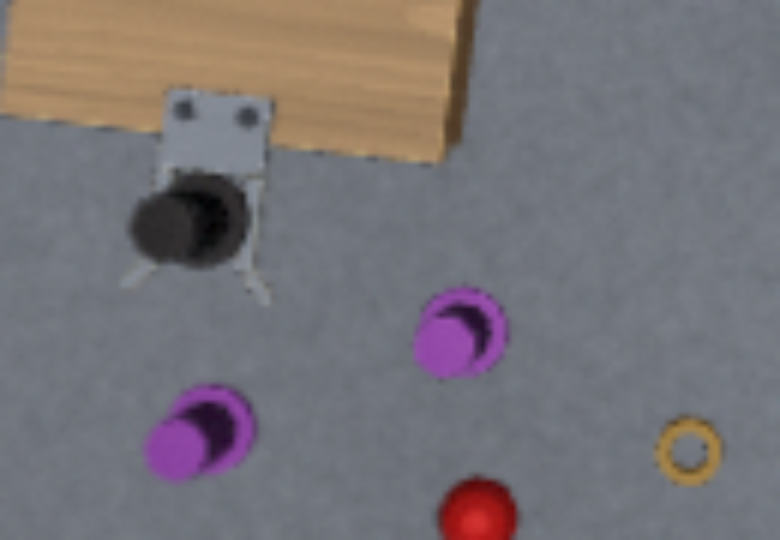

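The crop confirms the holder: head centre at about (165,227) in the crop, collar at about (205,220). It hangs in the fork, and the decoys stand clear on the floor. I'm moving above it for a wrist view.

```bash
python3 -m handwheel '[{"y":-0.03,"fingers":1},{"x":-0.02,"y":-0.06,"z":0.024,"fingers":1},{"x":-0.05,"y":-0.085,"z":0.06,"fingers":1},{"x":-0.08,"y":-0.085,"z":0.095,"fingers":1},{"x":-0.11,"y":-0.085,"z":0.131,"fingers":1},{"x":-0.14,"y":-0.085,"z":0.167,"fingers":1},{"x":-0.17,"y":-0.085,"z":0.203,"fingers":1},{"x":-0.20,"y":-0.085,"z":0.238,"fingers":1},{"x":-0.22,"y":-0.085,"z":0.262,"fingers":1},{"x":-0.23,"y":-0.085,"z":0.274,"fingers":1}]'
python3 -m handwheel '[{"x":-0.02,"z":0.024,"fingers":1},{"x":-0.05,"z":0.06,"fingers":1},{"x":-0.08,"z":0.095,"fingers":1},{"x":-0.11,"z":0.131,"fingers":1},{"x":-0.14,"z":0.167,"fingers":1},{"x":-0.17,"z":0.203,"fingers":1},{"x":-0.20,"z":0.238,"fingers":1},{"x":-0.219,"z":0.26,"fingers":1},{"x":-0.219,"z":0.26,"fingers":1},{"x":-0.219,"z":0.26,"fingers":1}]'
python3 - <<'E'
from h import *
o=get_obs(); print({k:np.round(o[k],4).tolist() for k in("time_s","qpos","ee_pos","eef_rot","force")})
s=snap("wrist"); np.savez("pics/wrist0.npz",p=s[0],d=s[1],view=s[2],K=s[3],dist=s[4]); cv2.imwrite("pics/wrist1.png",s[0][:,:,::-1])
R=s[2][:3,:3];print("cam pos",-R.T@s[2][:3,3],"fwd",R[2])
E
```

```text
{'time_s': 0.1, 'qpos': [-1.1936, 0.3004, 1.5215, -0.0, 1.3207, -0.0666], 'ee_pos': [0.2361, -0.4965, 0.1842], 'eef_rot': [-1.5707, 0.001, -1.127], 'force': [-0.5801, 0.0541, -0.5837]}
cam pos [ 0.30366197 -0.46390932  0.38423276] fwd [-0.23596255 -0.11102544 -0.9653989 ]validation failed for argument at $[0]...
validation failed for argument at $[0]...
```

View pics/wrist1.png

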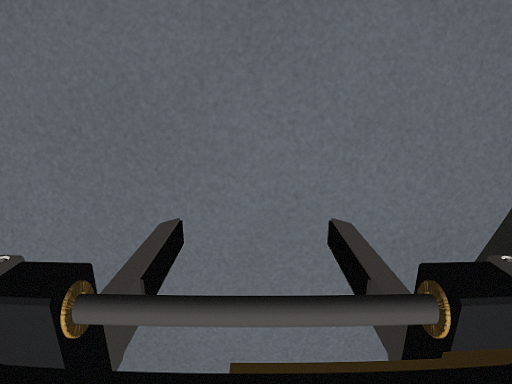

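The moves were refused, probably because every key is required. The wrist view at the start pose shows only the fingers, with tips at (180,220) and (332,220). I'll resend with all five keys.

```bash
python3 -m handwheel '[{"x":0,"y":-0.03,"z":0,"spin":0,"fingers":1},{"x":-0.02,"y":-0.06,"z":0.024,"spin":0,"fingers":1},{"x":-0.05,"y":-0.085,"z":0.06,"spin":0,"fingers":1},{"x":-0.08,"y":-0.085,"z":0.095,"spin":0,"fingers":1},{"x":-0.11,"y":-0.085,"z":0.131,"spin":0,"fingers":1},{"x":-0.14,"y":-0.085,"z":0.167,"spin":0,"fingers":1},{"x":-0.17,"y":-0.085,"z":0.203,"spin":0,"fingers":1},{"x":-0.20,"y":-0.085,"z":0.238,"spin":0,"fingers":1},{"x":-0.22,"y":-0.085,"z":0.262,"spin":0,"fingers":1},{"x":-0.23,"y":-0.085,"z":0.274,"spin":0,"fingers":1}]' &&
python3 -m handwheel '[{"x":-0.02,"y":0,"z":0.024,"spin":0,"fingers":1},{"x":-0.05,"y":0,"z":0.06,"spin":0,"fingers":1},{"x":-0.08,"y":0,"z":0.095,"spin":0,"fingers":1},{"x":-0.11,"y":0,"z":0.131,"spin":0,"fingers":1},{"x":-0.14,"y":0,"z":0.167,"spin":0,"fingers":1},{"x":-0.17,"y":0,"z":0.203,"spin":0,"fingers":1},{"x":-0.20,"y":0,"z":0.238,"spin":0,"fingers":1},{"x":-0.219,"y":0,"z":0.26,"spin":0,"fingers":1},{"x":-0.219,"y":0,"z":0.26,"spin":0,"fingers":1},{"x":-0.219,"y":0,"z":0.26,"spin":0,"fingers":1}]'
python3 - <<'E'
from h import *
o=get_obs(); print({k:np.round(o[k],4).tolist() for k in("time_s","qpos","ee_pos","eef_rot","force")})
s=snap("wrist"); np.savez("pics/wrist0.npz",p=s[0],d=s[1],view=s[2],K=s[3],dist=s[4]); cv2.imwrite("pics/wrist2.png",s[0][:,:,::-1])
R=s[2][:3,:3];print("cam pos",-R.T@s[2][:3,3],"fwd",R[2])
E
```

```text
time_s: 1.15
ee_pos: [0.3855, -0.1691, 0.2697]
eef_rot: [-1.571, 0.0, -1.125]
force: [-0.2, -0.7, -0.5]
grip_width: 0.0944
time_s: 2.15
ee_pos: [0.5254, 0.1382, 0.2691]
eef_rot: [-1.572, 0.0, -1.126]
force: [-0.7, -0.3, -1.2]
grip_width: 0.094
{'time_s': 2.15, 'qpos': [0.1899, 0.2356, 1.4075, -0.0001, 1.4996, 1.3159], 'ee_pos': [0.5254, 0.1382, 0.2691], 'eef_rot': [-1.5719, 0.0001, -1.126], 'force': [-0.6615, -0.3115, -1.1639]}
cam pos [0.59313237 0.17112968 0.46911813] fwd [-0.23646644 -0.11250496 -0.96510427]
```

View pics/wrist2.png

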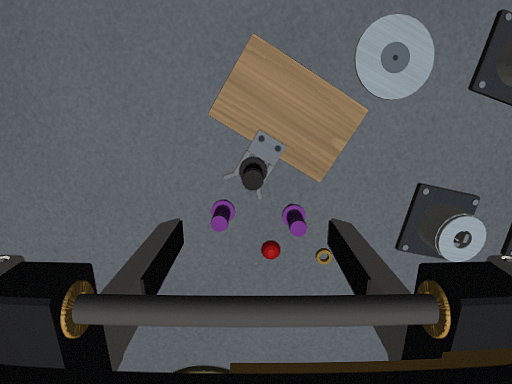

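The wrist view has the holder at about (252,175), between the fingers laterally, with the target stand at (460,240). Next I measure the head in this third view and combine the three.

Run:
```python
from h import *
def ld(n): 
    z=np.load(f"pics/{n}0.npz"); return z["p"],z["d"],z["view"],z["K"],z["dist"]
s=ld("wrist"); C=cloud(s); p=s[0].astype(int)
g=(p.max(-1)<75)
roi=np.zeros(g.shape,bool); roi[150:195,230:275]=1
m=(roi&g&(C[...,2]>.09)); ys,xs=np.where(m); print("dark blob",xs.min(),xs.max(),ys.min(),ys.max())
# head: depth close to top
for lo in(.140,.144): 
    mm=(roi&g&(C[...,2]>lo)&(C[...,2]<.165)).astype(np.uint8); ys,xs=np.where(mm); print(lo,mm.sum(),xs.mean(),ys.mean(),"circle@.151",plane(s,[[xs.mean(),ys.mean()]],.151), C[mm>0].mean(0))
for nm,roi,r in(("top",(138,166,214,244),0),("side",(154,178,134,166),0),("wrist",(230,275,150,195),0)):
    s=ld(nm);C=cloud(s);p=s[0].astype(int);a,b,c,d=roi
    # grip surface: fit axis with known radius 12 from points z in .108-.145 by lsq
    from scipy.optimize import least_squares
    Q=C[c:d,a:b].reshape(-1,3); k=p[c:d,a:b].reshape(-1,3).max(-1)<80
    sel=Q[k&(Q[:,2]>.106)&(Q[:,2]<.145)]
    f=least_squares(lambda v:np.hypot(sel[:,0]-v[0],sel[:,1]-v[1])-.012,[.526,.138],loss="soft_l1",f_scale=.001)
    # mid-line of dark blob by min/max of head disc, sorted gray
    print(nm,len(sel),"grip axis",f.x.round(4))
# stand in wrist view: outer edge of top face
s=ld("wrist");C=cloud(s);Z=C[...,2]
mm=((abs(Z-.075)<.006)).astype(np.uint8); mm[:,:420]=0;mm[:205]=0;mm[270:]=0;mm[:,492:]=0
cs=max(cv2.findContours(mm,0,1)[0],key=cv2.contourArea)[:,0]; print("stand wrist",circ(plane(s,cs,.075)),C[mm>0].mean(0))
# collar top edge rim from wrist/top: ellipse of bright face in each view
for nm,(a,b,c,d) in(("top",(262,324,180,242)),("side",(220,292,232,300)),("wrist",(425,495,205,270))):
    s=ld(nm);p=s[0][c:d,a:b].astype(int)
    m=((p.min(-1)>140)).astype(np.uint8); cs=max(cv2.findContours(m,0,1)[0],key=cv2.contourArea)[:,0]+[a,c]
    print(nm,"bright",cv2.contourArea(cs),circ(plane(s,cs,.075)))
```

```text
dark blob 232 269 157 189
0.14 384 252.54166666666666 178.41666666666666 circle@.151 [[0.52669679 0.14263281 0.151     ]] [0.52655977 0.14257484 0.15041731]
0.144 375 252.57866666666666 178.61866666666666 circle@.151 [[0.52650977 0.14249967 0.151     ]] [0.52640528 0.14245485 0.15058928]
top 52 grip axis [0.5262 0.1418]
side 118 grip axis [0.5252 0.1429]
wrist 118 grip axis [0.5253 0.1419]
stand wrist (array([ 0.5613412 , -0.18084363]), np.float64(0.037474384007641824)) [ 0.56186878 -0.18060367  0.07461477]
top bright 731.0 (array([ 0.56283197, -0.18443433]), np.float64(0.03574392265371025))
side bright 837.0 (array([ 0.56215695, -0.18392488]), np.float64(0.03620850084009283))
wrist bright 1551.5 (array([ 0.56104255, -0.18347181]), np.float64(0.035447649049063015))
```

```bash
python3 -m handwheel '[{"x":-0.003,"y":0.01,"z":0.002,"spin":0,"fingers":1},{"x":-0.003,"y":0.03,"z":0.002,"spin":0,"fingers":1},{"x":-0.003,"y":0.05,"z":0.002,"spin":0,"fingers":1},{"x":-0.003,"y":0.07,"z":0.002,"spin":0,"fingers":1},{"x":-0.003,"y":0.09,"z":0.002,"spin":0,"fingers":1},{"x":-0.003,"y":0.11,"z":0.002,"spin":0,"fingers":1},{"x":-0.003,"y":0.125,"z":0.002,"spin":0,"fingers":1},{"x":-0.003,"y":0.135,"z":0.002,"spin":0,"fingers":1},{"x":-0.003,"y":0.141,"z":0.002,"spin":0,"fingers":1},{"x":-0.003,"y":0.141,"z":0.002,"spin":0,"fingers":1}]'
python3 - <<'E'
from h import *
o=get_obs(); print(o["ee_pos"],o["force"])
s=snap("wrist"); cv2.imwrite("pics/wrist3.png",s[0][:,:,::-1])
M=np.array([[s[3][0],0,s[3][2]],[0,s[3][1],s[3][3]],[0,0,1.]]);P=o["ee_pos"]
print("tcp px",cv2.projectPoints(np.array([P,P+[0,0,.023]]),cv2.Rodrigues(s[2][:3,:3])[0],s[2][:3,3],M,s[4])[0].ravel())
E
```

```text
time_s: 3.2
ee_pos: [0.5259, 0.1413, 0.1282]
eef_rot: [-1.571, 0.0, -1.127]
force: [-0.1, 0.2, 0.1]
grip_width: 0.0939
[0.52593262 0.14133303 0.12819894] [-0.13268802  0.24762039  0.06323709]
tcp px [256.01291757 219.28769463 256.11650348 231.99319889]
```

View pics/wrist3.png

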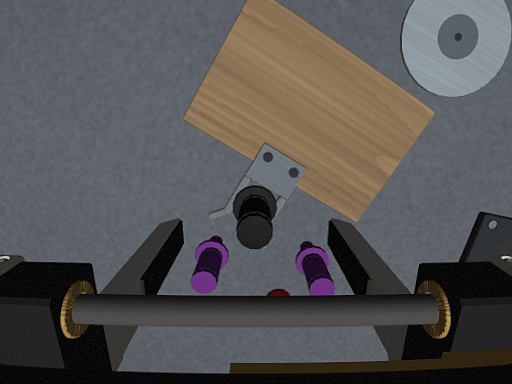

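The head is at about (254,231) and the predicted point on the TCP axis is (256,232), so it is well centred between the fingers. I'll close gently and then lift.

```bash
python3 -m handwheel '[{"x":0,"y":0,"z":0,"spin":0,"fingers":0.4},{"x":0,"y":0,"z":0,"spin":0,"fingers":0},{"x":0,"y":0,"z":0,"spin":0,"fingers":-0.3},{"x":0,"y":0,"z":0,"spin":0,"fingers":-0.4},{"x":0,"y":0,"z":0,"spin":0,"fingers":-0.6},{"x":0,"y":0,"z":0,"spin":0,"fingers":-0.8},{"x":0,"y":0,"z":0,"spin":0,"fingers":-1},{"x":0,"y":0,"z":0,"spin":0,"fingers":-1},{"x":0,"y":0,"z":0,"spin":0,"fingers":-1},{"x":0,"y":0,"z":0,"spin":0,"fingers":-1}]' 20
```

```text
time_s: 4.25
ee_pos: [0.5261, 0.1417, 0.1287]
eef_rot: [-1.571, 0.0, -1.127]
force: [0.0, 1.2, 0.8]
grip_width: 0.0218
```

```bash
python3 -m handwheel '[{"x":0,"y":-0.003,"z":0,"spin":0,"fingers":-1},{"x":0,"y":-0.008,"z":0,"spin":0,"fingers":-1},{"x":0,"y":-0.016,"z":0,"spin":0,"fingers":-1},{"x":0,"y":-0.026,"z":0,"spin":0,"fingers":-1},{"x":0,"y":-0.037,"z":0,"spin":0,"fingers":-1},{"x":0,"y":-0.048,"z":0,"spin":0,"fingers":-1},{"x":0,"y":-0.059,"z":0,"spin":0,"fingers":-1},{"x":0,"y":-0.068,"z":0,"spin":0,"fingers":-1},{"x":0,"y":-0.075,"z":0,"spin":0,"fingers":-1},{"x":0,"y":-0.078,"z":0,"spin":0,"fingers":-1}]' 25
python3 - <<'E'
from h import *
o=get_obs(); P=o["ee_pos"]; print(P,o["force"])
ims=[]
for n in("wrist","side"):
    s=snap(n); M=np.array([[s[3][0],0,s[3][2]],[0,s[3][1],s[3][3]],[0,0,1.]])
    px=cv2.projectPoints(np.array([P+[0,0,z] for z in(.023,-.033,-.068)]),cv2.Rodrigues(s[2][:3,:3])[0],s[2][:3,3],M,s[4])[0].reshape(-1,2); print(n,px.round(1))
    if n=="wrist": u,v,h=190,120,75; k=4
    else: u,v,h=int(px[1,0])-65,int(px[1,1])-60,60; k=4
    im=s[0][max(v,0):v+130,max(u,0):u+130]; print("crop origin",u,v); ims.append(cv2.resize(im,(400,400)))
cv2.imwrite("pics/lift.png",np.hstack(ims)[:,:,::-1])
E
```

```text
time_s: 5.25
ee_pos: [0.5263, 0.1417, 0.2074]
eef_rot: [-1.57, -0.0, -1.127]
force: [0.5, -0.1, -1.0]
grip_width: 0.0216
[0.52631    0.14166346 0.20744312] [ 0.52721624 -0.10083481 -0.99225335]
wrist [[256.1 232. ]
 [255.9 205.1]
 [255.8 193.6]]
crop origin 190 120
side [[156.6 114.2]
 [161.2 133.4]
 [163.9 144.6]]
crop origin 96 73
```

View pics/lift.png

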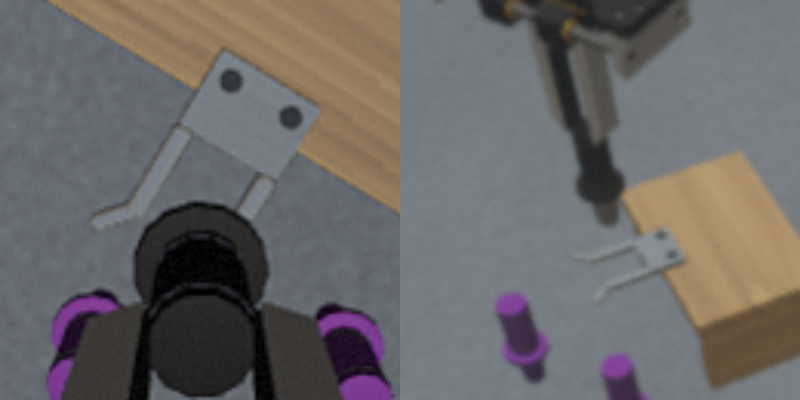

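Held upright. The collar is at about (256,205) and the head at (256,232), both exactly on the predicted TCP axis. Carrying it over to above the socket now.

```bash
python3 -m handwheel '[{"x":0.008,"y":0,"z":-0.003,"spin":0,"fingers":-1},{"x":0.035,"y":0,"z":-0.012,"spin":0,"fingers":-1},{"x":0.07,"y":0,"z":-0.024,"spin":0,"fingers":-1},{"x":0.11,"y":0,"z":-0.038,"spin":0,"fingers":-1},{"x":0.155,"y":0,"z":-0.054,"spin":0,"fingers":-1},{"x":0.20,"y":0,"z":-0.07,"spin":0,"fingers":-1},{"x":0.24,"y":0,"z":-0.083,"spin":0,"fingers":-1},{"x":0.275,"y":0,"z":-0.095,"spin":0,"fingers":-1},{"x":0.30,"y":0,"z":-0.104,"spin":0,"fingers":-1},{"x":0.3095,"y":0,"z":-0.1075,"spin":0,"fingers":-1}]'; 
python3 -m handwheel '[{"x":0,"y":0.005,"z":0,"spin":0,"fingers":-1},{"x":0,"y":0.012,"z":0,"spin":0,"fingers":-1},{"x":0,"y":0.02,"z":0,"spin":0,"fingers":-1},{"x":0,"y":0.027,"z":0,"spin":0,"fingers":-1},{"x":0,"y":0.03,"z":0,"spin":0,"fingers":-1},{"x":0,"y":0.03,"z":0,"spin":0,"fingers":-1},{"x":0,"y":0.03,"z":0,"spin":0,"fingers":-1},{"x":0,"y":0.03,"z":0,"spin":0,"fingers":-1},{"x":0,"y":0.03,"z":0,"spin":0,"fingers":-1},{"x":0,"y":0.03,"z":0,"spin":0,"fingers":-1}]';python3 - <<'E'
from h import *
o=get_obs(); P=o["ee_pos"]; print(P,o["qpos"],o["force"])
pics=[]
for n in("wrist","side","top"):
    s=snap(n); np.savez(f"pics/{n}B.npz",p=s[0],d=s[1],view=s[2],K=s[3],dist=s[4])
    M=np.array([[s[3][0],0,s[3][2]],[0,s[3][1],s[3][3]],[0,0,1.]])
    px=cv2.projectPoints(np.array([P+[0,0,.023],P-[0,0,.033],P-[0,0,.068],[.562,-.184,.075]]),cv2.Rodrigues(s[2][:3,:3])[0],s[2][:3,3],M,s[4])[0].reshape(-1,2); print(n,px.round(1).tolist())
    if n=="wrist": u,v=186,110
    else: u,v=int(px[3,0])-65,int(px[3,1])-75
    if n!="top": pics.append(cv2.resize(s[0][v:v+130,u:u+130],(400,400))); print(u,v)
cv2.imwrite("pics/above.png",np.hstack(pics)[:,:,::-1])
E
```

```text
time_s: 6.35
ee_pos: [0.5614, -0.1867, 0.2058]
eef_rot: [-1.572, 0.001, -1.129]
force: [-0.2, 0.4, -2.3]
grip_width: 0.0215
time_s: 7.35
ee_pos: [0.562, -0.1841, 0.1768]
eef_rot: [-1.571, -0.0, -1.127]
force: [-0.9, -0.0, -0.7]
grip_width: 0.0214
[ 0.56199873 -0.18408917  0.17683515] [-3.78474398e-01  3.98149394e-01  1.40759032e+00 -2.51186386e-06
  1.33552919e+00  7.48580157e-01] [-0.93760843 -0.03560918 -0.6958536 ]
wrist [[256.1, 232.0], [255.9, 205.1], [255.8, 193.6], [255.6, 184.8]]
186 110
side [[253.6, 216.8], [253.7, 233.8], [253.8, 243.5], [253.9, 252.3]]
188 177
top [[305.0, 213.1], [300.6, 212.5], [298.2, 212.2], [296.0, 212.0]]
```

View pics/above.png

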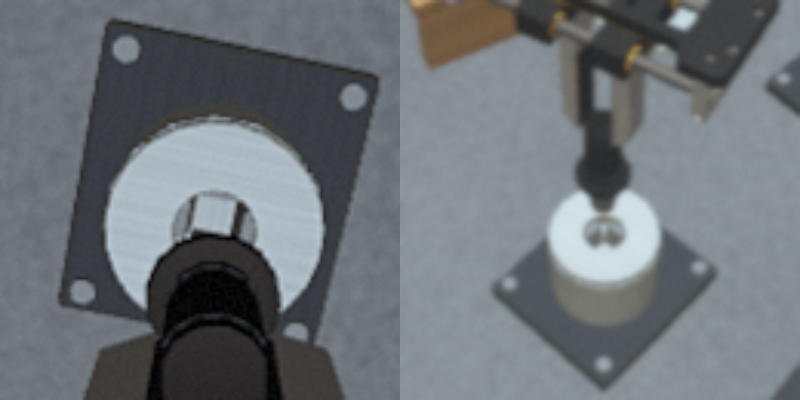

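The wrist crop shows the stand face spanning columns 105 to 323 (centre about 214). The mouth is at about (215,225) and the collar at column 213. The side crop shows the tip directly over the mouth at (603,232). I'll quantify the lateral offset with an ellipse/circle fit.

Run:
```python
from h import *
for nm,(a,b,c,d) in(("wrist",(215,296,140,215)),("side",(225,292,228,295))):
    z=np.load(f"pics/{nm}B.npz"); s=(z["p"],z["d"],z["view"],z["K"],z["dist"])
    p=s[0][c:d,a:b].astype(int); m=((p.min(-1)>(130 if nm=="wrist" else 140))).astype(np.uint8)
    cs=max(cv2.findContours(m,0,1)[0],key=cv2.contourArea)[:,0]+[a,c]
    W=plane(s,cs,.075); c0=np.array([.562,-.184])
    for i in range(6):
        r=np.linalg.norm(W[:,:2]-c0,axis=1); k=(r>.033)&(r<.041); c0,R=circ(W[k])
    print(nm,k.sum(),c0.round(4),R)
```

```text
wrist 161 [ 0.5621 -0.1835] 0.036175156504796
side 91 [ 0.5618 -0.1843] 0.03855643569131513
```

```bash
python3 -m handwheel '[{"x":0,"y":0.003,"z":0,"spin":0,"fingers":-1},{"x":0,"y":0.009,"z":0,"spin":0,"fingers":-1},{"x":0,"y":0.016,"z":0,"spin":0,"fingers":-1},{"x":0,"y":0.023,"z":0,"spin":0,"fingers":-1},{"x":0,"y":0.03,"z":0,"spin":0,"fingers":-1},{"x":0,"y":0.037,"z":0,"spin":0,"fingers":-1},{"x":0,"y":0.043,"z":0,"spin":0,"fingers":-1},{"x":0,"y":0.048,"z":0,"spin":0,"fingers":-1},{"x":0,"y":0.052,"z":0,"spin":0,"fingers":-1},{"x":0,"y":0.053,"z":0,"spin":0,"fingers":-1}]'; 
python3 -m handwheel '[{"x":0,"y":0.0005,"z":0,"spin":0,"fingers":-1},{"x":0,"y":0.001,"z":0,"spin":0,"fingers":-1},{"x":0,"y":0.0015,"z":0,"spin":0,"fingers":-1},{"x":0,"y":0.002,"z":0,"spin":0,"fingers":-1},{"x":0,"y":0.0025,"z":0,"spin":0,"fingers":-1},{"x":0,"y":0.003,"z":0,"spin":0,"fingers":-1},{"x":0,"y":0.0035,"z":0,"spin":0,"fingers":-1},{"x":0,"y":0.004,"z":0,"spin":0,"fingers":-1},{"x":0,"y":0.004,"z":0,"spin":0,"fingers":-1},{"x":0,"y":0.004,"z":0,"spin":0,"fingers":-1}]'
```

```text
time_s: 8.5
ee_pos: [0.5618, -0.184, 0.1232]
eef_rot: [-1.571, 0.0, -1.127]
force: [-0.0, -0.7, -1.6]
grip_width: 0.0215
time_s: 9.5
ee_pos: [0.5619, -0.184, 0.1196]
eef_rot: [-1.571, 0.0, -1.127]
force: [0.8, 0.1, -1.7]
grip_width: 0.0213
```

```bash
python3 -m handwheel '[{"x":0,"y":0.0005,"z":0,"spin":0,"fingers":-1},{"x":0,"y":0.001,"z":0,"spin":0,"fingers":-1},{"x":0,"y":0.0015,"z":0,"spin":0,"fingers":-1},{"x":0,"y":0.002,"z":0,"spin":0,"fingers":-1},{"x":0,"y":0.002,"z":0,"spin":0,"fingers":-1},{"x":0,"y":0.002,"z":0,"spin":0,"fingers":-1},{"x":0,"y":0.002,"z":0,"spin":0,"fingers":-1},{"x":0,"y":0.002,"z":0,"spin":0,"fingers":-1},{"x":0,"y":0.002,"z":0,"spin":0,"fingers":-1},{"x":0,"y":0.002,"z":0,"spin":0,"fingers":-1}]'
```

```text
time_s: 10.5
ee_pos: [0.5619, -0.184, 0.1176]
eef_rot: [-1.571, 0.0, -1.127]
force: [1.0, -0.6, -1.8]
grip_width: 0.0212
```

```bash
python3 -m handwheel '[{"x":0,"y":0.0003,"z":0,"spin":0,"fingers":-1},{"x":0,"y":0.0006,"z":0,"spin":0,"fingers":-1},{"x":0,"y":0.0009,"z":0,"spin":0,"fingers":-1},{"x":0,"y":0.0012,"z":0,"spin":0,"fingers":-1},{"x":0,"y":0.0015,"z":0,"spin":0,"fingers":-1},{"x":0,"y":0.0015,"z":0,"spin":0,"fingers":-1},{"x":0,"y":0.0015,"z":0,"spin":0,"fingers":-1},{"x":0,"y":0.0015,"z":0,"spin":0,"fingers":-1},{"x":0,"y":0.0015,"z":0,"spin":0,"fingers":-1},{"x":0,"y":0.0015,"z":0,"spin":0,"fingers":-1}]'
```

```text
time_s: 11.5
ee_pos: [0.562, -0.184, 0.1162]
eef_rot: [-1.571, -0.0, -1.127]
force: [1.5, -1.3, 1.7]
grip_width: 0.0216
```

Contact is light: Fz rose by about 3.5 N, with the collar about 8 mm proud. Now I release it.

```bash
python3 -m handwheel '[{"x":0,"y":0,"z":0,"spin":0,"fingers":-0.4},{"x":0,"y":0,"z":0,"spin":0,"fingers":-0.3},{"x":0,"y":0,"z":0,"spin":0,"fingers":-0.2},{"x":0,"y":0,"z":0,"spin":0,"fingers":-0.1},{"x":0,"y":0,"z":0,"spin":0,"fingers":0},{"x":0,"y":0,"z":0,"spin":0,"fingers":0},{"x":0,"y":0,"z":0,"spin":0,"fingers":0},{"x":0,"y":0,"z":0,"spin":0,"fingers":0},{"x":0,"y":0,"z":0,"spin":0,"fingers":0},{"x":0,"y":0,"z":0,"spin":0,"fingers":0}]' && python3 -m handwheel '[{"x":0,"y":-0.005,"z":0,"spin":0,"fingers":0},{"x":0,"y":-0.013,"z":0,"spin":0,"fingers":0},{"x":0,"y":-0.021,"z":0,"spin":0,"fingers":0},{"x":0,"y":-0.029,"z":0,"spin":0,"fingers":0},{"x":0,"y":-0.037,"z":0,"spin":0,"fingers":0},{"x":0,"y":-0.045,"z":0,"spin":0,"fingers":0},{"x":0,"y":-0.053,"z":0,"spin":0,"fingers":0},{"x":0,"y":-0.06,"z":0,"spin":0,"fingers":0},{"x":0,"y":-0.065,"z":0,"spin":0,"fingers":-0.5},{"x":0,"y":-0.066,"z":0,"spin":0,"fingers":-1}]'
python3 - <<'E'
from h import *
o=get_obs(); print(o["ee_pos"],o["force"])
pics=[]
for n in("wrist","side"):
    s=snap(n); np.savez(f"pics/{n}C.npz",p=s[0],d=s[1],view=s[2],K=s[3],dist=s[4])
    M=np.array([[s[3][0],0,s[3][2]],[0,s[3][1],s[3][3]],[0,0,1.]])
    px=cv2.projectPoints(np.array([[.562,-.184,.139],[.562,-.184,.082],[.562,-.184,.075]]),cv2.Rodrigues(s[2][:3,:3])[0],s[2][:3,3],M,s[4])[0].reshape(-1,2); print(n,px.round(1).tolist())
    u,v=int(px[1,0])-65,int(px[1,1])-75; print(u,v)
    pics.append(cv2.resize(s[0][v:v+130,u:u+130],(400,400)))
    C=cloud(s); Q=C[v:v+130,u:u+130].reshape(-1,3); r=np.hypot(Q[:,0]-.562,Q[:,1]+.184); q=Q[(r<.014)&(Q[:,2]>.125)&(Q[:,2]<.155)]; print(len(q),"head top",np.median(q[q[:,2]>.134],0) if len(q) else 0)
cv2.imwrite("pics/rel.png",np.hstack(pics)[:,:,::-1])
E
```

```text
time_s: 12.5
ee_pos: [0.5619, -0.184, 0.1161]
eef_rot: [-1.571, 0.0, -1.127]
force: [0.9, -0.3, 0.2]
grip_width: 0.0469
time_s: 13.5
ee_pos: [0.5621, -0.1841, 0.1828]
eef_rot: [-1.57, -0.001, -1.127]
force: [0.3, 0.1, 0.4]
grip_width: 0.0343
[ 0.56211961 -0.18410403  0.18280853] [0.26246164 0.14700754 0.42285514]
wrist [[255.6, 201.3], [255.5, 185.2], [255.5, 183.6]]
190 110
657 head top [ 0.56237594 -0.18370912  0.13852482]
side [[253.7, 235.1], [253.8, 250.5], [253.9, 252.3]]
188 175
138 head top [ 0.56189711 -0.18603649  0.13846341]
```

View pics/rel.png

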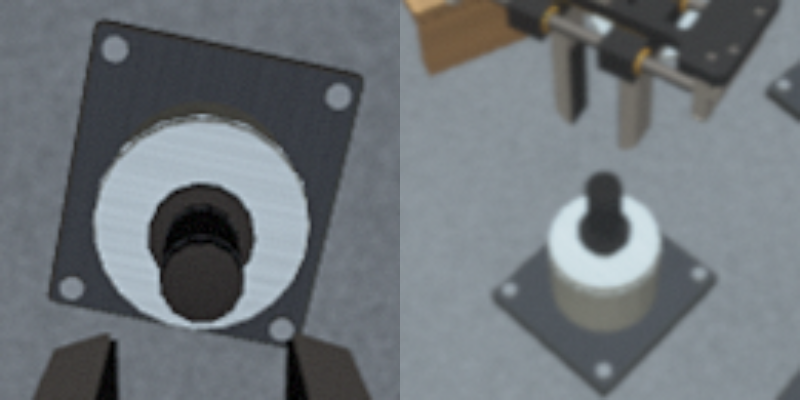

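It is standing released and upright, with the head at z≈0.1385 (7.5 mm proud) and centred on (0.562,-0.184). Next: shut the fingers, approach the head and press slowly.

```bash
python3 -m handwheel '[{"x":0,"y":0,"z":0,"spin":0,"fingers":-1},{"x":0,"y":0,"z":0,"spin":0,"fingers":-1},{"x":0,"y":0,"z":0,"spin":0,"fingers":-1},{"x":0,"y":0.004,"z":0,"spin":0,"fingers":-1},{"x":0,"y":0.009,"z":0,"spin":0,"fingers":-1},{"x":0,"y":0.013,"z":0,"spin":0,"fingers":-1},{"x":0,"y":0.017,"z":0,"spin":0,"fingers":-1},{"x":0,"y":0.02,"z":0,"spin":0,"fingers":-1},{"x":0,"y":0.022,"z":0,"spin":0,"fingers":-1},{"x":0,"y":0.022,"z":0,"spin":0,"fingers":-1}]' 15; python3 -m handwheel '[{"x":0,"y":0.0005,"z":0,"spin":0,"fingers":-1},{"x":0,"y":0.001,"z":0,"spin":0,"fingers":-1},{"x":0,"y":0.0015,"z":0,"spin":0,"fingers":-1},{"x":0,"y":0.002,"z":0,"spin":0,"fingers":-1},{"x":0,"y":0.0025,"z":0,"spin":0,"fingers":-1},{"x":0,"y":0.003,"z":0,"spin":0,"fingers":-1},{"x":0,"y":0.0035,"z":0,"spin":0,"fingers":-1},{"x":0,"y":0.0035,"z":0,"spin":0,"fingers":-1},{"x":0,"y":0.0035,"z":0,"spin":0,"fingers":-1},{"x":0,"y":0.0035,"z":0,"spin":0,"fingers":-1}]'
```

```text
time_s: 14.6
ee_pos: [0.5619, -0.184, 0.1598]
eef_rot: [-1.571, 0.0, -1.127]
force: [0.3, -0.5, 0.1]
grip_width: 0.0005
time_s: 15.6
ee_pos: [0.562, -0.184, 0.1567]
eef_rot: [-1.571, -0.0, -1.127]
force: [-0.2, 0.5, 0.6]
grip_width: 0.0003
```

```bash
python3 -m handwheel '[{"x":0,"y":0.0003,"z":0,"spin":0,"fingers":-1},{"x":0,"y":0.0006,"z":0,"spin":0,"fingers":-1},{"x":0,"y":0.0009,"z":0,"spin":0,"fingers":-1},{"x":0,"y":0.0012,"z":0,"spin":0,"fingers":-1},{"x":0,"y":0.0015,"z":0,"spin":0,"fingers":-1},{"x":0,"y":0.0015,"z":0,"spin":0,"fingers":-1},{"x":0,"y":0.0015,"z":0,"spin":0,"fingers":-1},{"x":0,"y":0.0015,"z":0,"spin":0,"fingers":-1},{"x":0,"y":0.0015,"z":0,"spin":0,"fingers":-1},{"x":0,"y":0.0015,"z":0,"spin":0,"fingers":-1}]'
```

```text
time_s: 16.6
ee_pos: [0.5619, -0.184, 0.1551]
eef_rot: [-1.571, 0.0, -1.127]
force: [-0.1, -0.1, -0.1]
grip_width: 0.0002
```

```bash
python3 -m handwheel '[{"x":0,"y":0.0003,"z":0,"spin":0,"fingers":-1},{"x":0,"y":0.0006,"z":0,"spin":0,"fingers":-1},{"x":0,"y":0.0009,"z":0,"spin":0,"fingers":-1},{"x":0,"y":0.0012,"z":0,"spin":0,"fingers":-1},{"x":0,"y":0.0015,"z":0,"spin":0,"fingers":-1},{"x":0,"y":0.0015,"z":0,"spin":0,"fingers":-1},{"x":0,"y":0.0015,"z":0,"spin":0,"fingers":-1},{"x":0,"y":0.0015,"z":0,"spin":0,"fingers":-1},{"x":0,"y":0.0015,"z":0,"spin":0,"fingers":-1},{"x":0,"y":0.0015,"z":0,"spin":0,"fingers":-1}]'
```

```text
time_s: 17.6
ee_pos: [0.562, -0.184, 0.1537]
eef_rot: [-1.571, 0.0, -1.127]
force: [-0.9, -0.8, 0.2]
grip_width: 0.0004
```

No contact yet although the fingertips should be at about 0.135. I'll check before continuing.

Run:
```python
from h import *
s=snap("side"); u,v=208,195
C=cloud(s);Q=C[v:v+80,u:u+90].reshape(-1,3); print(s[0].shape)
s2=snap("wrist"); C2=cloud(s2); 
for n,S,CC in(("side",s,C),("wrist",s2,C2)):
    Q=CC.reshape(-1,3); k=(np.hypot(Q[:,0]-.562,Q[:,1]+.184)<.018)&(Q[:,2]>.08)&(Q[:,2]<.17); print(n,np.histogram(Q[k,2],np.arange(.08,.172,.004)))
cv2.imwrite("pics/press.png",np.hstack([cv2.resize(s[0][v:v+80,u:u+90],(450,400)),cv2.resize(s2[0][140:240,210:300],(350,400))])[:,:,::-1])
```

```text
(384, 512, 3)
side (array([ 3, 37, 63, 10, 11, 16,  9, 15, 13, 10, 12, 17, 12, 13, 80, 20,  0,
        0,  0,  0,  0,  0]), array([0.08 , 0.084, 0.088, 0.092, 0.096, 0.1  , 0.104, 0.108, 0.112,
       0.116, 0.12 , 0.124, 0.128, 0.132, 0.136, 0.14 , 0.144, 0.148,
       0.152, 0.156, 0.16 , 0.164, 0.168]))
wrist (array([  4, 101, 348,  23,  36,  31,  26,  31,  35,  34,  35,  37,  25,
        57, 564,   4,   0,   0,   0,   0,   0,   0]), array([0.08 , 0.084, 0.088, 0.092, 0.096, 0.1  , 0.104, 0.108, 0.112,
       0.116, 0.12 , 0.124, 0.128, 0.132, 0.136, 0.14 , 0.144, 0.148,
       0.152, 0.156, 0.16 , 0.164, 0.168]))
```

View pics/press.png

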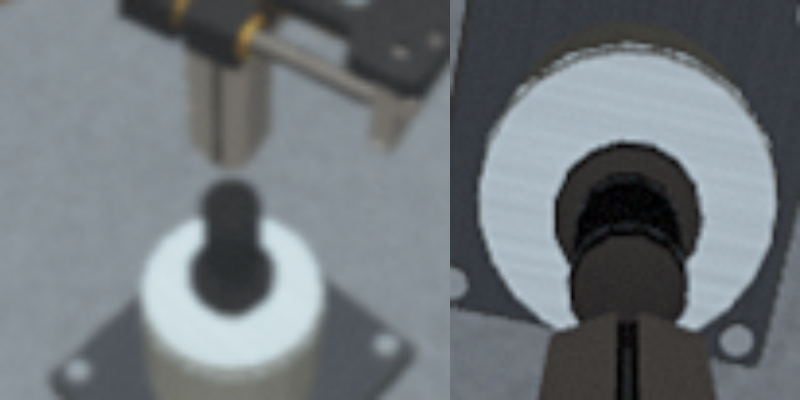

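The picture shows a gap of about 3 px in the side view (tips at row 165, head edge at row 180), so the closed tips sit higher than I assumed. The head is unmoved at about 0.138. I'll keep descending slowly and watch the force.

```bash
python3 -m handwheel '[{"x":0,"y":0.0005,"z":0,"spin":0,"fingers":-1},{"x":0,"y":0.001,"z":0,"spin":0,"fingers":-1},{"x":0,"y":0.0015,"z":0,"spin":0,"fingers":-1},{"x":0,"y":0.002,"z":0,"spin":0,"fingers":-1},{"x":0,"y":0.0025,"z":0,"spin":0,"fingers":-1},{"x":0,"y":0.003,"z":0,"spin":0,"fingers":-1},{"x":0,"y":0.003,"z":0,"spin":0,"fingers":-1},{"x":0,"y":0.003,"z":0,"spin":0,"fingers":-1},{"x":0,"y":0.003,"z":0,"spin":0,"fingers":-1},{"x":0,"y":0.003,"z":0,"spin":0,"fingers":-1}]'
```

```text
time_s: 18.7
ee_pos: [0.5619, -0.184, 0.1507]
eef_rot: [-1.571, 0.0, -1.127]
force: [-0.5, -0.3, 0.7]
grip_width: 0.0005
```

```bash
python3 -m handwheel '[{"x":0,"y":0.0005,"z":0,"spin":0,"fingers":-1},{"x":0,"y":0.001,"z":0,"spin":0,"fingers":-1},{"x":0,"y":0.0015,"z":0,"spin":0,"fingers":-1},{"x":0,"y":0.002,"z":0,"spin":0,"fingers":-1},{"x":0,"y":0.002,"z":0,"spin":0,"fingers":-1},{"x":0,"y":0.002,"z":0,"spin":0,"fingers":-1},{"x":0,"y":0.002,"z":0,"spin":0,"fingers":-1},{"x":0,"y":0.002,"z":0,"spin":0,"fingers":-1},{"x":0,"y":0.002,"z":0,"spin":0,"fingers":-1},{"x":0,"y":0.002,"z":0,"spin":0,"fingers":-1}]'
```

```text
time_s: 19.7
ee_pos: [0.562, -0.184, 0.1487]
eef_rot: [-1.571, -0.0, -1.127]
force: [0.4, -0.6, 0.4]
grip_width: 0.0002
```

Run:
```python
from h import *
for n in("wrist","side"):
    s=snap(n); C=cloud(s); Q=C.reshape(-1,3); r=np.hypot(Q[:,0]-.562,Q[:,1]+.184); k=(r<.03)&(Q[:,2]>.08)&(Q[:,2]<.20)
    print(n,np.histogram(Q[k,2],np.arange(.12,.2,.004))[0])
    t=Q[(r<.035)&(Q[:,2]>.1415)&(Q[:,2]<.2)]; print("lowest finger pts",t[np.argsort(t[:,2])][:5].round(4).tolist())
    h=Q[(r<.02)&(Q[:,2]>.13)&(Q[:,2]<.1415)]; print("head",np.median(h,0).round(4),len(h))
```

```text
wrist [ 37  38  26  69 516   9   0   0   0   0   0   0  23  60  83 101 108 112
 129 134]
lowest finger pts [[0.5687, -0.1822, 0.1684], [0.5674, -0.1793, 0.1685], [0.5709, -0.1826, 0.1695], [0.5683, -0.1802, 0.1696], [0.5713, -0.1831, 0.1699]]
head [ 0.5657 -0.1816  0.1384] 607
side [ 9 13 14 15 85 15  0  0  0  0  0  0  1  9 17 18 19 24 23 22]
lowest finger pts [[0.5651, -0.1909, 0.142], [0.5557, -0.188, 0.1701], [0.553, -0.1852, 0.1722], [0.5525, -0.1826, 0.1728], [0.5565, -0.1936, 0.1729]]
head [ 0.5619 -0.1867  0.1383] 120
```

Depth puts the closed tips at about 0.169, which is 20 mm above the reported TCP rather than 19 mm below it. I'll check where the tips are at other openings from the saved frames.

```bash
python3 - <<'E'
from h import *
P={"wrist0":(.5254,.1382,.2691),"wristB":(.562,-.1841,.1768),"wristC":(.5621,-.1841,.1828),"sideB":(.562,-.1841,.1768),"sideC":(.5621,-.1841,.1828)}
y=-1.127; X=np.array([np.cos(y),np.sin(y),0]); Z=np.array([-np.sin(y),np.cos(y),0])
for n,t in P.items():
    z=np.load(f"pics/{n}.npz"); s=(z["p"],z["d"],z["view"],z["K"],z["dist"]); C=cloud(s); Q=C.reshape(-1,3)-t
    L=np.c_[Q@X,-Q[:,2],Q@Z]; k=(abs(L[:,0])<.065)&(abs(L[:,2])<.03)&(L[:,1]<.03)&(L[:,1]>-.08)
    if n[-1]=="B": k&=abs(L[:,0])>.0125
    print(n,"f",s[3][0],"hist ahead(-80..30mm)",np.histogram(L[k,1],np.arange(-.08,.031,.005))[0].tolist()); q=L[k]; q=q[np.argsort(-q[:,1])][:3]; print(q.round(4).tolist())
E
python3 - <<'E'
from h import *
print(get_obs()["ee_pos"], get_obs()["qpos"], get_obs()["time_s"])
E
```

```text
wrist0 f 298.515245908987 hist ahead(-80..30mm) [522, 475, 421, 402, 369, 345, 306, 282, 263, 253, 201, 131, 1, 0, 0, 0, 0, 0, 0, 0, 0, 0]
[[-0.0479, -0.0198, 0.0062], [-0.0479, -0.0202, 0.0043], [0.0465, -0.0203, -0.0054]]
wristB f 298.515245908987 hist ahead(-80..30mm) [230, 221, 196, 180, 166, 142, 134, 139, 112, 102, 74, 26, 0, 0, 0, 0, 0, 0, 0, 0, 0, 244]
[[-0.0127, 0.0296, 0.0121], [-0.0162, 0.0295, -0.0082], [0.0129, 0.0295, 0.0096]]
wristC f 298.515245908987 hist ahead(-80..30mm) [390, 351, 312, 277, 261, 234, 211, 184, 178, 164, 141, 61, 0, 0, 0, 0, 0, 0, 0, 0, 0, 0]
[[-0.018, -0.0203, 0.0072], [-0.0187, -0.0204, 0.0072], [0.0172, -0.0205, 0.0072]]
sideB f 419.4870566031567 hist ahead(-80..30mm) [26, 23, 24, 26, 22, 23, 23, 25, 22, 26, 8, 5, 0, 0, 0, 1, 1, 0, 0, 0, 1, 39]
[[0.0159, 0.0299, -0.0068], [-0.0126, 0.0298, -0.008], [0.0138, 0.0298, -0.0108]]
sideC f 419.4870566031567 hist ahead(-80..30mm) [36, 40, 42, 39, 34, 33, 38, 37, 37, 33, 25, 14, 1, 0, 0, 0, 0, 0, 0, 0, 0, 0]
[[-0.0178, -0.0199, -0.0083], [0.0157, -0.0207, -0.0072], [-0.0149, -0.0223, 0.0047]]
[ 0.56195814 -0.18403152  0.148656  ] [-3.78419480e-01  4.21350401e-01  1.44196831e+00  1.95515112e-05
  1.27827500e+00  7.48583619e-01] 19.8
```

The fingertips are consistently about 20 mm *behind* the reported TCP, contrary to the spec (+19 mm ahead). So contact is expected at ee z≈0.118 and home at about 0.111.

```bash
python3 -m handwheel '[{"x":0,"y":0.004,"z":0,"spin":0,"fingers":-1},{"x":0,"y":0.009,"z":0,"spin":0,"fingers":-1},{"x":0,"y":0.014,"z":0,"spin":0,"fingers":-1},{"x":0,"y":0.018,"z":0,"spin":0,"fingers":-1},{"x":0,"y":0.021,"z":0,"spin":0,"fingers":-1},{"x":0,"y":0.024,"z":0,"spin":0,"fingers":-1},{"x":0,"y":0.026,"z":0,"spin":0,"fingers":-1},{"x":0,"y":0.027,"z":0,"spin":0,"fingers":-1},{"x":0,"y":0.0275,"z":0,"spin":0,"fingers":-1},{"x":0,"y":0.0275,"z":0,"spin":0,"fingers":-1}]'
```

```text
time_s: 20.8
ee_pos: [0.562, -0.184, 0.1212]
eef_rot: [-1.571, -0.0, -1.127]
force: [0.4, -0.8, -0.2]
grip_width: 0.0002
```

```bash
python3 -m handwheel '[{"x":0,"y":0.0005,"z":0,"spin":0,"fingers":-1},{"x":0,"y":0.001,"z":0,"spin":0,"fingers":-1},{"x":0,"y":0.0015,"z":0,"spin":0,"fingers":-1},{"x":0,"y":0.002,"z":0,"spin":0,"fingers":-1},{"x":0,"y":0.0025,"z":0,"spin":0,"fingers":-1},{"x":0,"y":0.003,"z":0,"spin":0,"fingers":-1},{"x":0,"y":0.003,"z":0,"spin":0,"fingers":-1},{"x":0,"y":0.003,"z":0,"spin":0,"fingers":-1},{"x":0,"y":0.003,"z":0,"spin":0,"fingers":-1},{"x":0,"y":0.003,"z":0,"spin":0,"fingers":-1}]'
```

```text
time_s: 21.8
ee_pos: [0.562, -0.184, 0.1182]
eef_rot: [-1.571, -0.0, -1.127]
force: [-0.6, 0.4, 0.5]
grip_width: 0.0006
```

```bash
python3 -m handwheel '[{"x":0,"y":0.0004,"z":0,"spin":0,"fingers":-1},{"x":0,"y":0.0008,"z":0,"spin":0,"fingers":-1},{"x":0,"y":0.0012,"z":0,"spin":0,"fingers":-1},{"x":0,"y":0.0016,"z":0,"spin":0,"fingers":-1},{"x":0,"y":0.002,"z":0,"spin":0,"fingers":-1},{"x":0,"y":0.002,"z":0,"spin":0,"fingers":-1},{"x":0,"y":0.002,"z":0,"spin":0,"fingers":-1},{"x":0,"y":0.002,"z":0,"spin":0,"fingers":-1},{"x":0,"y":0.002,"z":0,"spin":0,"fingers":-1},{"x":0,"y":0.002,"z":0,"spin":0,"fingers":-1}]'
```

```text
time_s: 22.8
ee_pos: [0.562, -0.184, 0.1162]
eef_rot: [-1.571, -0.0, -1.127]
force: [0.2, 0.7, 3.9]
grip_width: 0.0004
```

Contact. Pressing slowly.

```bash
python3 -m handwheel '[{"x":0,"y":0.0003,"z":0,"spin":0,"fingers":-1},{"x":0,"y":0.0006,"z":0,"spin":0,"fingers":-1},{"x":0,"y":0.0009,"z":0,"spin":0,"fingers":-1},{"x":0,"y":0.0012,"z":0,"spin":0,"fingers":-1},{"x":0,"y":0.0015,"z":0,"spin":0,"fingers":-1},{"x":0,"y":0.0018,"z":0,"spin":0,"fingers":-1},{"x":0,"y":0.002,"z":0,"spin":0,"fingers":-1},{"x":0,"y":0.002,"z":0,"spin":0,"fingers":-1},{"x":0,"y":0.002,"z":0,"spin":0,"fingers":-1},{"x":0,"y":0.002,"z":0,"spin":0,"fingers":-1}]'
```

```text
time_s: 23.8
ee_pos: [0.5622, -0.1841, 0.1145]
eef_rot: [-1.57, -0.001, -1.127]
force: [0.3, -0.3, 7.0]
grip_width: 0.0004
```

```bash
python3 -m handwheel '[{"x":0,"y":0.0003,"z":0,"spin":0,"fingers":-1},{"x":0,"y":0.0006,"z":0,"spin":0,"fingers":-1},{"x":0,"y":0.0009,"z":0,"spin":0,"fingers":-1},{"x":0,"y":0.0012,"z":0,"spin":0,"fingers":-1},{"x":0,"y":0.0015,"z":0,"spin":0,"fingers":-1},{"x":0,"y":0.0018,"z":0,"spin":0,"fingers":-1},{"x":0,"y":0.002,"z":0,"spin":0,"fingers":-1},{"x":0,"y":0.002,"z":0,"spin":0,"fingers":-1},{"x":0,"y":0.002,"z":0,"spin":0,"fingers":-1},{"x":0,"y":0.002,"z":0,"spin":0,"fingers":-1}]'
```

```text
time_s: 24.8
ee_pos: [0.5624, -0.1842, 0.113]
eef_rot: [-1.57, -0.001, -1.127]
force: [-0.2, 0.8, 10.0]
grip_width: 0.0004
```

```bash
python3 -m handwheel '[{"x":0,"y":0.0003,"z":0,"spin":0,"fingers":-1},{"x":0,"y":0.0006,"z":0,"spin":0,"fingers":-1},{"x":0,"y":0.0009,"z":0,"spin":0,"fingers":-1},{"x":0,"y":0.0012,"z":0,"spin":0,"fingers":-1},{"x":0,"y":0.0015,"z":0,"spin":0,"fingers":-1},{"x":0,"y":0.0018,"z":0,"spin":0,"fingers":-1},{"x":0,"y":0.002,"z":0,"spin":0,"fingers":-1},{"x":0,"y":0.002,"z":0,"spin":0,"fingers":-1},{"x":0,"y":0.002,"z":0,"spin":0,"fingers":-1},{"x":0,"y":0.002,"z":0,"spin":0,"fingers":-1}]'
```

```text
time_s: 25.8
ee_pos: [0.5627, -0.1843, 0.1115]
eef_rot: [-1.569, -0.002, -1.127]
force: [-0.1, -0.1, 14.0]
grip_width: 0.0002
```

```bash
python3 -m handwheel '[{"x":0,"y":0.0003,"z":0,"spin":0,"fingers":-1},{"x":0,"y":0.0006,"z":0,"spin":0,"fingers":-1},{"x":0,"y":0.0009,"z":0,"spin":0,"fingers":-1},{"x":0,"y":0.0012,"z":0,"spin":0,"fingers":-1},{"x":0,"y":0.0015,"z":0,"spin":0,"fingers":-1},{"x":0,"y":0.0015,"z":0,"spin":0,"fingers":-1},{"x":0,"y":0.0015,"z":0,"spin":0,"fingers":-1},{"x":0,"y":0.0015,"z":0,"spin":0,"fingers":-1},{"x":0,"y":0.0015,"z":0,"spin":0,"fingers":-1},{"x":0,"y":0.0015,"z":0,"spin":0,"fingers":-1}]'
```

```text
time_s: 26.8
ee_pos: [0.5629, -0.1844, 0.1105]
eef_rot: [-1.569, -0.002, -1.127]
force: [-2.0, -0.2, 17.7]
grip_width: 0.0001
```

```bash
python3 -m handwheel '[{"x":0,"y":0.0002,"z":0,"spin":0,"fingers":-1},{"x":0,"y":0.0004,"z":0,"spin":0,"fingers":-1},{"x":0,"y":0.0006,"z":0,"spin":0,"fingers":-1},{"x":0,"y":0.0008,"z":0,"spin":0,"fingers":-1},{"x":0,"y":0.001,"z":0,"spin":0,"fingers":-1},{"x":0,"y":0.001,"z":0,"spin":0,"fingers":-1},{"x":0,"y":0.001,"z":0,"spin":0,"fingers":-1},{"x":0,"y":0.001,"z":0,"spin":0,"fingers":-1},{"x":0,"y":0.001,"z":0,"spin":0,"fingers":-1},{"x":0,"y":0.001,"z":0,"spin":0,"fingers":-1}]'
```

```text
time_s: 27.8
ee_pos: [0.5631, -0.1844, 0.1104]
eef_rot: [-1.568, -0.003, -1.127]
force: [-3.8, 1.7, 25.0]
grip_width: 0.0004
```

```bash
python3 -m handwheel '[{"x":0,"y":0.0002,"z":0,"spin":0,"fingers":-1},{"x":0,"y":0.0004,"z":0,"spin":0,"fingers":-1},{"x":0,"y":0.0006,"z":0,"spin":0,"fingers":-1},{"x":0,"y":0.0008,"z":0,"spin":0,"fingers":-1},{"x":0,"y":0.0008,"z":0,"spin":0,"fingers":-1},{"x":0,"y":0.0008,"z":0,"spin":0,"fingers":-1},{"x":0,"y":0.0008,"z":0,"spin":0,"fingers":-1},{"x":0,"y":0.0008,"z":0,"spin":0,"fingers":-1},{"x":0,"y":0.0008,"z":0,"spin":0,"fingers":-1},{"x":0,"y":0.0008,"z":0,"spin":0,"fingers":-1}]'
python3 - <<'E'
from h import *
for n in("side","wrist"):
    s=snap(n);Q=cloud(s).reshape(-1,3);r=np.hypot(Q[:,0]-.562,Q[:,1]+.184)
    h=Q[(r<.0175)&(Q[:,2]>.076)&(Q[:,2]<.096)]; print(n,"collar top",np.histogram(h[:,2],np.arange(.076,.097,.001))[0].tolist())
    h=Q[(r<.014)&(Q[:,2]>.122)&(Q[:,2]<.142)]; print(" head",np.histogram(h[:,2],np.arange(.122,.143,.001))[0].tolist())
    f=Q[(r<.034)&(r>.024)&(Q[:,2]>.065)&(Q[:,2]<.085)]; print(" face",np.median(f[:,2]))
E
```

```text
time_s: 28.8
ee_pos: [0.5632, -0.1845, 0.1104]
eef_rot: [-1.567, -0.004, -1.127]
force: [-5.5, 3.1, 31.2]
grip_width: 0.0007
side collar top [2, 3, 3, 15, 20, 25, 12, 8, 2, 1, 3, 4, 3, 2, 6, 2, 4, 5, 4, 1, 0]
 head [2, 4, 2, 7, 4, 3, 4, 7, 7, 5, 5, 1, 1, 0, 2, 3, 2, 3, 5, 1]
 face 0.07535972279515046
wrist collar top [0, 0, 1, 29, 204, 234, 41, 4, 9, 2, 4, 8, 19, 21, 13, 9, 7, 14, 8, 10, 0]
 head [4, 15, 25, 24, 17, 16, 18, 19, 52, 51, 5, 12, 14, 10, 12, 21, 19, 18, 25, 17]
 face 0.07496064236652128
```

Hard stop: z stays constant at 0.1104 while the force rises, and the collar top is at 0.081, which is the face plus 6 mm. It is home, so I withdraw.

```bash
python3 -m handwheel '[{"x":0,"y":-0.001,"z":0,"spin":0,"fingers":-1},{"x":0,"y":-0.002,"z":0,"spin":0,"fingers":-1},{"x":0,"y":-0.003,"z":0,"spin":0,"fingers":-1},{"x":0,"y":-0.005,"z":0,"spin":0,"fingers":-1},{"x":0,"y":-0.01,"z":0,"spin":0,"fingers":-1},{"x":0,"y":-0.02,"z":0,"spin":0,"fingers":-1},{"x":0,"y":-0.035,"z":0,"spin":0,"fingers":-1},{"x":0,"y":-0.05,"z":0,"spin":0,"fingers":-1},{"x":0,"y":-0.06,"z":0,"spin":0,"fingers":-1},{"x":0,"y":-0.065,"z":0,"spin":0,"fingers":-1}]'
python3 - <<'E'
from h import *
pics=[]
for n in("side","wrist"):
    s=snap(n);Q=cloud(s).reshape(-1,3);r=np.hypot(Q[:,0]-.562,Q[:,1]+.184)
    h=Q[(r<.0185)&(Q[:,2]>.078)&(Q[:,2]<.086)]; f=Q[(r<.034)&(r>.024)&(Q[:,2]>.065)&(Q[:,2]<.085)]
    print(n,"collar top",np.median(h[:,2]),"face",np.median(f[:,2]))
    h=Q[(r<.016)&(Q[:,2]>.128)&(Q[:,2]<.15)]; print(" head",np.median(h,0),len(h))
    if n=="side": pics.append(cv2.resize(s[0][195:275,208:298],(450,400)))
    else: pics.append(cv2.resize(s[0][120:250,200:310],(350,400)))
cv2.imwrite("pics/final.png",np.hstack(pics)[:,:,::-1])
E
```

```text
time_s: 29.9
ee_pos: [0.5622, -0.1841, 0.1731]
eef_rot: [-1.57, -0.001, -1.127]
force: [0.2, 0.0, -0.1]
grip_width: 0.0008
side collar top 0.08139017637452436 face 0.07504240168468922
 head [ 0.56359301 -0.18571317  0.13090035] 101
wrist collar top 0.08095561149687788 face 0.07494271800243453
 head [ 0.56291732 -0.1840229   0.13104343] 585
```

View pics/final.png

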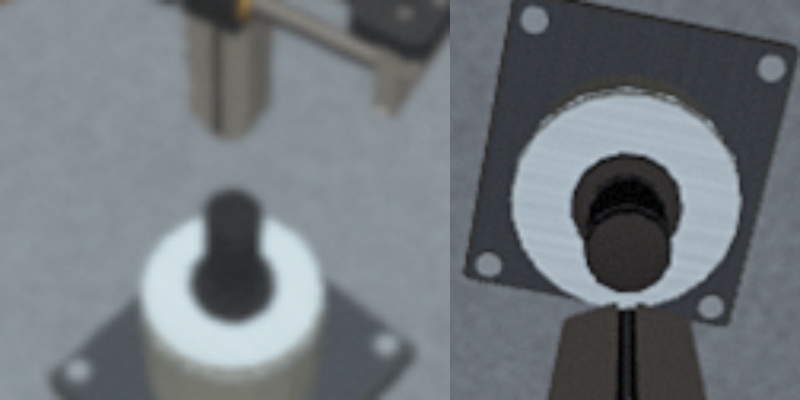

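The collar is flush on the face: 6.0 to 6.3 mm from the face to the collar's top, against a 6 mm collar, with the head at 0.131. The holder is upright and centred and the hand is clear, so I'm handing in.

```bash
python3 -c "
from station import workorder
print(workorder.hand_in())"
```

```text
the job is handed in; nothing more can be done
None
```

I lifted the holder from the clip and set it lightly in the nearest stand's socket, where it stood released and upright about 7.5 mm proud. I then pressed its head down at about 3 mm/s or slower until the arm stopped moving (z steady, force rising), withdrew, and handed in at about 30 s.

**Last checks:**
- **Seating:** the collar's top is 6.0–6.3 mm above the face in both views, and the collar is 6 mm thick, so it is home.
- **Position:** the head is at z≈0.131 and within about 2 mm of the socket axis in the camera fits. The side and wrist views differ by about 2 mm, which is their calibration error.
- **Hand:** it is clear of the holder, with wrist force near 0 N.

**What disagreed or slipped:**
- **Press force:** the last press step read 31 N vertically, with about 6 N sideways. That is slightly over the "about 30 N" guide. Since the taper takes about 18 N of it, I estimate about 13 N on the face.
- **Fingertips:** they measured about 20 mm behind the reported TCP, not 19 mm ahead as specified. I therefore held the holder only near the top of its grip, but it did not slip.
- **Grip width:** it read about 21.5 mm on the 24 mm grip.
- **Bystanders:** I did not re-measure the disc, lens, locknut and punch at the end. No move went near them, and no unexpected force showed.

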